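# Clip the bar muddler into its sprung rack

### The arm

A 6-joint arm with a two-finger parallel gripper is mounted at the origin on a cart in front of the work surface, level with it; the furniture and walls round the work are solid. World frame = base frame: x ahead of the robot, y to its left, z up, the work surface at z = 0. Lengths are in m, angles in rad, forces in N, time in s.
With the tool pointing down it reaches from about 0.375 to 0.9 m from the base axis. Payload 3.1 kg.
Tool frame: the origin (TCP) lies between the finger pads; the fingertips stand manip.finger_overhang ahead of it and the grasp point (between the pads) lies 5 mm behind it (manip.finger_overhang is the distance from the TCP to the fingertips, in m); z points along the fingers, y is the line along which they close (so a half turn about z gives the same grasp; the last joint's range is limited). The gripper opens to 85 mm and grips with 20 to 120 N. Pads are 22 mm wide; open, the fingers measure 114 mm over their backs; the gripper's body (76 mm by 85 mm) begins 54 mm behind the grasp point. The pads swing forward as they close: fully open they stand 13 mm farther back than shut.
Start: joints at [-1.284, 0.527, 1.433, -0, 1.181, -0.178], TCP at [0.281, -0.558, 0.245] pointing down, gripper open.
Joint ranges: [-3.08, 3.08], [-0.75, 2.2], [0.22, 2.44], [-1.43, 4.57], [0, 2.65], [-2.85, 2.85]. Speed limits (rad/s): [2.79, 2.79, 3.14, 3.14, 3.14, 3.14].

### API

Orientations are given as a unit quaternion [x, y, z, w].
In Python, from station import manip gives the robot as it stands.
- The arm moves only by the tool drive_tool, never from a script. Its argument "plan" is a list of rows, each a list of 7 numbers: the shift along the tool's x, y, z in m, then the turn, a rotation vector about the tool's x, y, z in degrees, then the opening, from -1 (shut) to 1 (fully open). In form: [[x, y, z, wx, wy, wz, gripper], ...]. A call has 1 to 10 rows; each row shifts and turns the commanded pose from where the row before left it, along the tool's axes as they then stand; what a row does not reach is not made up. A row lasts 1/10 s, in which the tool goes at most 50 mm and 8.59 degrees, less where a joint would pass 70% of its speed; a pose out of reach is approached as far as the arm can. A call is refused whole if a number of a shift passes 0.05 or a number of a turn 8.59, either way. A call with a gripper value outside its range is refused whole. The fingers move at their own pace and stop on an object; "newtons" is the grip in N (left out, the last holds). Time passes only in rows, so rows that do not move let the fingers close. It gives the time, the measured TCP pose, the force, the opening and the grip force at its end, in the units of the state.
- manip.sense(): the state, without advancing time (a new reading comes with each control period).
- manip.snapshot(name): name is "scene" or "top" or "wrist"; returns a dict with "image" (400x640x3 uint8, red, green, blue), "z_map" (400x640 float32, m along the optical axis (not along the pixel's ray), 0 where there is no reading), "fov_y" (degrees; the focal length in pixels is half the picture's height over the tangent of half this angle, whatever the lens; pixels are square), "cx", "cy" (the principal point, pixels), "extrinsics" (4x4, takes a point from camera to world coordinates); the wrist camera has in their place "mount" (4x4, takes a point from camera to tool coordinates, whose origin is the TCP and whose axes are the flange's). Camera axes: x right, y up, looking along -z (the intrinsics and any distortion apply to the point x, -y, -z); pixel columns grow to the right and rows downward; lengths in m; the calibration is good to about 2 mm. A picture is of the moment at which its call begins: read the wrist's pose just before it.
- manip.sign_off(): hands the job in; it is judged then, once.
The state is a dict: "t": time; "q": joint angles; "qd": joint speeds; "tau": joint torques, N m; "tcp_pos": TCP position; "tool_rot": TCP orientation; "force": force on the tool from outside, world axes, zero at the start; "ft_torque": the same for the moment, N m; "finger_gap": opening from 0.0 (shut) to 1.0 (fully open); "gripper_force": force on a finger pad.
Only numpy, scipy, OpenCV 4.12 (cv2) and the standard library are available. Lean on these libraries where they do the work, as an engineer would, in place of code of your own. Each camera call takes 0.05 s, during which the arm holds its last target. There are 200 camera calls.

### The job

Put the straight steel muddler away in its rack: press it gently down, sideways on, into both spring clips, with its round black tip a little short of the cup at the rack's end, then slide it endwise through the clips until the tip is fully home in the cup, where it keeps the light sprung button at the cup's back pressed in. Feel for the snap and for the end of the slide rather than forcing anything, let go, and leave the lemons, the candle and the jigger where they are.

Things in the scene. Friction and masses are not known exactly. Their poses are not given: they have to be found in the camera images.
- steel_muddler: Straight bar muddler, 220 mm long, about 0.15 kg, lying on the worktop: steel rod 22 mm in diameter, black round tip (last 5 mm) at its +x end, dark wooden block (14 mm long, 22 mm square; keeps it from rolling) at the other. Origin: mid-length, on the axis (11 mm up when lying); x along the rod to the tip. Grip across the rod near or just tipward of the middle.
- muddler_tip (a point): Centre of the muddler's flat round tip face, on the axis, 110 mm from the muddler's origin along its +x. Axes as the muddler's.
- rack: Muddler rack, fixed to the worktop: dark wooden base 235 x 60 x 10 mm (x -85 to +150 mm); above it a steel rail 14 mm wide, top at 38 mm, on two sprung posts, with two C-shaped spring clips opening upward and an end cup at +x. Origin: underside, midway between the clips; x along the rail towards the cup, z up. Between the clips the fingers have 106 mm along the rail.
- clip_near (a point): Clip farther from the cup: point on the clipped muddler's axis, 60 mm from the rack's origin along -x, 62 mm up; rides on the rail, axes as the rack's. 14 mm wide along the rail: a saddle under the rod and two sprung jaws that narrow to a 15 mm throat 8 mm above this point; flares up to 21 mm above it, 33 mm apart at the top. Jaws swing out to 25 mm either side.
- clip_far (a point): The same point of the clip nearer the cup, 60 mm from the rack's origin along +x, 62 mm up; same shape. A rod in both clips lies level along the rack's x. Sliding it endwise in the clips takes some 2 to 9 N.
- rail (a joint): How far the sprung rail is pushed down, m: 0 at rest, 0.014 at its hard stop. It sinks from about 3 N on, 0.7 N per mm, and springs back; pressing only to the clips' resting height does not snap the muddler in. Follow it down until the snap is felt (a clear drop of the pressing force) at 10 to 18 N; press on some 3 mm for the other clip (the one nearer the fingers snaps first), then ease off.
- lemon_a: Yellow lemon, 55 x 75 x 55 mm, lying loose behind the rack; bystander. Origin at its underside.
- lemon_b: Yellow lemon, 52 x 72 x 53 mm, lying loose behind the muddler; bystander. Origin at its underside.
- candle: Tea light in a metal cup, 38 mm across, 15 mm high, loose between muddler and rack towards the front edge; bystander. Origin at its underside.
- measure: Brass double-coned jigger, 44 mm across, 91 mm high, standing loose behind the rack; bystander. Origin at its underside.
- button (a joint): Sprung button at the back of the cup, m: 0 out, 0.002 at its hard stop (takes 0.5 N; spare it over 15 N). The cup is a square socket 28 mm wide inside, closed above, open to the clips. It is clamped elsewhere each time: mouth 96 to 116 mm from the rack's origin along +x, button face 16 mm inside. Press the muddler in with its tip 80 to 92 mm from the origin.

How it is judged:
On the way, in this order (a step that is already met when the one before it is completed fails the run):
1. the muddler is snapped into both clips, its tip past the far clip but not yet on the button (y of muddler_tip in the frame of clip_far between -0.0035 and 0.0035 m and z of muddler_tip in the frame of clip_far between -0.0035 and 0.0035 m and y of steel_muddler in the frame of clip_far between -0.0035 and 0.0035 m and z of steel_muddler in the frame of clip_far between -0.0035 and 0.0035 m and x of muddler_tip in the frame of clip_far between 0.008 and 0.056 m and value of joint button below 0.0004 m), for 0.1 s.
2. the muddler, held by both clips, is slid home in the cup and presses the button in (y of muddler_tip in the frame of clip_far between -0.0035 and 0.0035 m and z of muddler_tip in the frame of clip_far between -0.0035 and 0.0035 m and y of steel_muddler in the frame of clip_far between -0.0035 and 0.0035 m and z of steel_muddler in the frame of clip_far between -0.0035 and 0.0035 m and value of joint button above 0.001 m), for 0.2 s.
At the end, for the whole second after the job is handed in: The muddler lies at rest in both clips (axis within 3.5 mm of the clips' axis, at its middle and at its tip), its round tip keeps the cup's button pressed in by more than 1 of its 2 mm, the rail is up again (within 4 mm), the robot clear (all of step 2 and value of joint rail below 0.004 m and linear speed of steel_muddler below 0.02 m/s); the robot touches nothing.
It fails at once if the rack is forced: over 60 N, added up over all its contacts (the clips' own pinch on a seated muddler counts about 16 N of it, a snap briefly some 40 N) (contact force between rack and anything else above 60 N).
It fails at once if the tip is rammed into the cup: more than 15 N on the button (contact force between steel_muddler and button_c0 above 15 N).
It fails at once if a lemon, the candle or the jigger is pushed away (more than 25 mm) (distance of any of lemon_a, lemon_b, candle, measure from where it was at the start of the episode above 0.025 m).
It also fails if it takes over 72 s, if anything falls off the work surface, if the arm or the gripper's body presses on something with over 40 N, if the wrist force passes 120 N, or if a joint passes its speed limit or range.

## Working session

There is one attempt and no reset: what is moved stays moved. The work goes in short steps, Python scripts to look and compute and a tool call to move; the robot and the scene stay as the last step left them, time stands still between calls to the robot, and variables do not carry over. Pictures are saved under pics/ and viewed, at most 10 in all, crops included, and the job is handed in when it is done.

Besides the shell and the picture viewer there is one more tool, called by a JSON object that holds its "op" and its "data". drive_tool: Moves the arm, as the interface text tells. Its arguments: {"type":"object","properties":{"plan":{"type":"array"},"newtons":{"type":"number"}},"required":["plan"]}

```bash
mkdir -p pics; ls; cat > h.py <<'E'
import numpy as np, cv2
from station import manip
def cloud(s, ext=None):
    im=s["image"]; z=s["z_map"]; h,w=z.shape
    f=h/2/np.tan(np.radians(s["fov_y"])/2)
    u,v=np.meshgrid(np.arange(w),np.arange(h))
    P=np.stack([(u-s["cx"])/f*z,-(v-s["cy"])/f*z,-z],-1)
    E=s["extrinsics"] if ext is None else ext
    return P@E[:3,:3].T+E[:3,3]
def save(n,im): cv2.imwrite("pics/"+n,im[:,:,::-1])
E
python3 - <<'E'
from h import *
s=manip.sense(); print(s); print(manip.finger_overhang)
for n in ("scene","top"):
    d=manip.snapshot(n); save(n+".png",d["image"]); np.savez(n+".npz",image=d["image"],P=cloud(d),z=d["z_map"],E=d["extrinsics"],k=[d["fov_y"],d["cx"],d["cy"]])
    print(n,d["fov_y"],d["cx"],d["cy"],d["extrinsics"],[k for k in d])
E
```

```text
pics
{'t': 0.0, 'q': array([-1.28352739e+00,  5.28463874e-01,  1.43391687e+00, -4.04668661e-05,
        1.18140392e+00, -1.78475695e-01]), 'qd': array([ 0.00015061,  0.00115099, -0.00052592,  0.00035871,  0.00038847,
       -0.00145644]), 'tau': array([ 1.44440164e-04, -4.42353845e+01, -1.78022557e+01, -4.30753869e-05,
        8.50632205e-03, -8.02691034e-06]), 'tcp_pos': array([ 0.28050982, -0.55773536,  0.24433037]), 'tool_rot': array([ 9.73005194e-01,  2.30780611e-01, -7.82719876e-05, -1.09336231e-03]), 'force': array([0.35505901, 0.59337169, 0.56813937]), 'ft_torque': array([ 0.00469737, -0.03986796,  0.03959263]), 'gripper_force': 0.0, 'finger_gap': 0.9976990868675577}
0.014
scene 45.21419903763365 319.7470168361667 205.27689620993561 [[ 0.71195991  0.33042837 -0.61962099 -0.07681342]
 [-0.70198456  0.31204668 -0.64019102 -0.59287055]
 [-0.0181866   0.89075471  0.45412034  0.51903448]
 [ 0.          0.          0.          1.        ]] ['image', 'z_map', 'fov_y', 'cx', 'cy', 'extrinsics']
top 49.51117937539995 310.6240046658134 203.25255712054724 [[-0.01925546  0.98718124 -0.15843745  0.40901699]
 [-0.99978664 -0.02019673 -0.00433285  0.0914995 ]
 [-0.00747722  0.15832022  0.98735951  0.8945638 ]
 [ 0.          0.          0.          1.        ]] ['image', 'z_map', 'fov_y', 'cx', 'cy', 'extrinsics']
```

View pics/top.png

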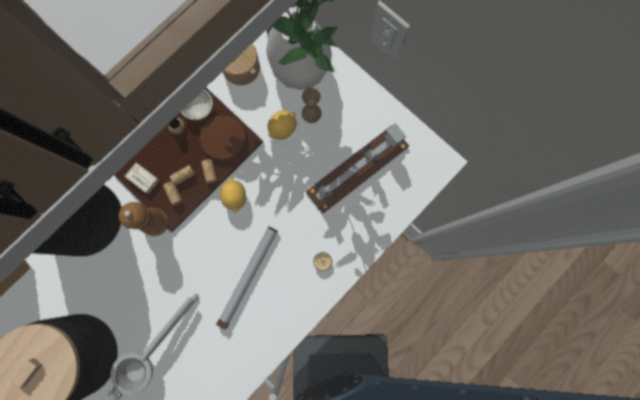

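View pics/scene.png

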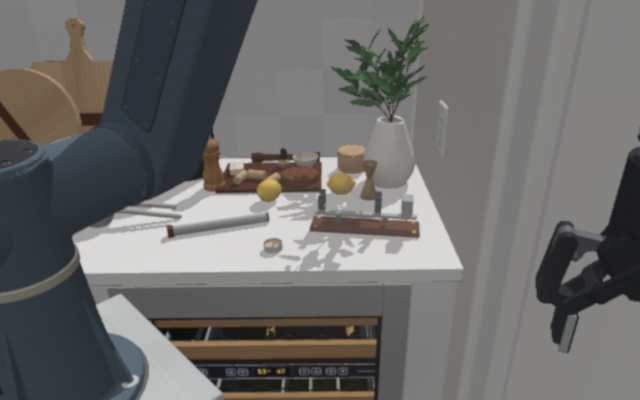

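The top view shows the muddler from its wooden end at about (222,324) to its tip at (275,230). The rack runs from (318,200) to the cup at (398,135), and the candle is at (323,262). The scene view shows the same layout, with the rack clear of the lemons.

```bash
cat > m.py <<'E'
from h import *
d=np.load("top.npz"); P=d["P"]; im=d["image"]; f=200/np.tan(np.radians(d["k"][0])/2); E=d["E"]
def ray(u,v,z):
    r=E[:3,:3]@np.array([(u-d["k"][1])/f,-(v-d["k"][2])/f,-1]); return E[:3,3]+r*(z-E[2,3])/r[2]
def roi(u0,u1,v0,v1,z0,z1):
    m=np.zeros(P.shape[:2],bool); m[v0:v1,u0:u1]=1
    return m&(P[...,2]>z0)&(P[...,2]<z1)&(d["z"]>0)
tab=P[200:300,260:300].reshape(-1,3); print("table z",np.median(tab[:,2]))
def rect(m,name):
    p=P[m][:,:2]; (c,s,a)=cv2.minAreaRect((p*1000).astype(np.float32)); b=cv2.boxPoints((c,s,a))
    print(name,m.sum(),"c",np.round(c,1),"s",np.round(s,1),"a",round(a,2),"\n",np.round(b,1).tolist(), "zmed/max",np.median(P[m][:,2]),P[m][:,2].max())
rect(roi(210,285,220,335,.01,.04),"muddler")
rect(roi(300,415,115,215,.004,.018),"base")
rect(roi(300,415,115,215,.03,.045),"rail")
m=roi(300,415,115,215,.05,.12)
n,l,st,c=cv2.connectedComponentsWithStats(m.astype(np.uint8))
for i in range(1,n):
    if st[i,4]>3: rect(l==i,"high%d px %s"%(i,np.round(c[i])))
# colour-based silhouettes
hsv=cv2.cvtColor(im,cv2.COLOR_RGB2HSV)
big=cv2.resize(im[110:220,295:425],None,fx=6,fy=5,interpolation=cv2.INTER_CUBIC)
save("rackcrop.png",big)
big=cv2.resize(im[220:335,205:290],None,fx=5,fy=5,interpolation=cv2.INTER_CUBIC); save("mudcrop.png",big)
E
python3 m.py
```

```text
table z -0.0009031356015600789
muddler 1199 c [404.  225.9] s [ 21.9 218.6] a 61.64 
 [[302.6000061035156, 268.20001220703125], [495.0, 164.39999389648438], [505.29998779296875, 183.60000610351562], [313.0, 287.5]] zmed/max 0.019093301285972863 0.025530243706476496
base 2111 c [640.3  -3.4] s [214.6 220.4] a 1.88 
 [[529.4000244140625, 103.19999694824219], [536.7000122070312, -117.0999984741211], [751.2000122070312, -110.0999984741211], [744.0, 110.19999694824219]] zmed/max 0.009002002061421877 0.017901526740554896
rail 551 c [612.6   2.7] s [ 27.8 193.2] a 37.88 
 [[542.2999877929688, 70.4000015258789], [661.0, -82.0999984741211], [682.9000244140625, -65.0999984741211], [564.2999877929688, 87.5]] zmed/max 0.03701067660657931 0.04491969779627947
high1 px [395. 134.] 241 c [675.8 -74. ] s [33.9 24.3] a 37.0 
 [[654.9000244140625, -74.5999984741211], [669.5999755859375, -94.0], [696.7000122070312, -73.5], [682.0, -54.099998474121094]] zmed/max 0.07766533716944157 0.08273507912731382
high2 px [370. 153.] 124 c [640.  -25.9] s [35.3 14.8] a 36.32 
 [[621.4000244140625, -30.299999237060547], [630.2000122070312, -42.29999923706055], [658.5999755859375, -21.399999618530273], [649.7999877929688, -9.399999618530273]] zmed/max 0.07190294187849 0.08445211794053165
high3 px [323. 189.] 114 c [567.8  70. ] s [34.8 13.8] a 37.06 
 [[549.7999877929688, 65.0], [558.0999755859375, 54.0], [585.9000244140625, 75.0], [577.5999755859375, 86.0]] zmed/max 0.07246255852526745 0.0842161706882586
```

View pics/rackcrop.png

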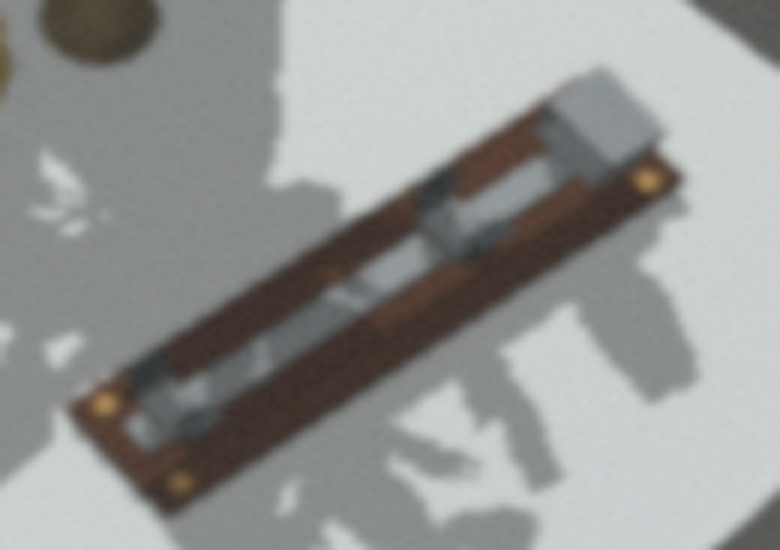

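The crop shows both clips, the rail and the cup. By depth the clip centres are at (567.8, 70.0) and (640.0, -25.9), exactly 120 mm apart. The cup spans about 108 to 132 mm along the rack's x axis.

```bash
cat > p.py <<'E'
from h import *
from scipy.spatial.transform import Rotation as R
def plan(legs,grip,s=None):
    """legs: (x,y,z,yaw_deg,n); prints rows for a tool pointing down"""
    s=s or manip.sense(); p=np.array(s["tcp_pos"]); X=R.from_quat(s["tool_rot"]).as_matrix()
    yaw=np.degrees(np.arctan2(X[1,0],X[0,0])); print("from",np.round(p,4),round(yaw,2))
    for x,y,z,yw,n in legs:
        for i in range(n):
            k=n-i; dp=(np.array([x,y,z])-p)/k; dy=((yw-yaw+180)%360-180)/k
            c,t=np.cos(np.radians(yaw)),np.sin(np.radians(yaw))
            ts=np.round([c*dp[0]+t*dp[1],t*dp[0]-c*dp[1],-dp[2]],4); w=round(-dy,2)
            p=p+np.array([c*ts[0]+t*ts[1],t*ts[0]-c*ts[1],-ts[2]]); yaw-=w
            print([*ts.tolist(),0,0,w,grip])
E
python3 - <<'E'
from p import *
for n in("top","scene"):
    d=np.load(n+".npz");P=d["P"][d["z"]>0]
    for y0 in np.arange(-.7,.4,.1):
        m=(P[:,1]>y0)&(P[:,1]<y0+.1)&(P[:,0]>.2)&(P[:,0]<.62)&(P[:,2]>.03)
        q=P[m]; print(n,round(y0,1),m.sum(), q.min(0).round(2) if m.any() else "", q.max(0).round(2) if m.any() else "")
plan([(.48,-.2,.245,86,9),(.411,.222,.20,151.6,10)],1)
E
```

```text
top -0.7 0  
top -0.6 0  
top -0.5 97 [ 0.45 -0.42  0.03] [ 0.45 -0.4   0.23]
top -0.4 10543 [ 0.45 -0.4   0.03] [ 0.58 -0.3   0.39]
top -0.3 6764 [ 0.58 -0.3   0.03] [ 0.62 -0.25  0.46]
top -0.2 573 [ 0.3  -0.14  0.48] [ 0.31 -0.1   0.56]
top -0.1 2354 [ 0.27 -0.1   0.03] [ 0.62 -0.    0.53]
top -0.0 2364 [0.25 0.   0.03] [0.62 0.1  0.41]
top 0.1 1388 [0.24 0.1  0.24] [0.62 0.2  0.57]
top 0.2 22562 [0.49 0.2  0.03] [0.62 0.3  0.69]
top 0.3 9660 [0.27 0.3  0.03] [0.62 0.4  0.62]
scene -0.7 0  
scene -0.6 9250 [ 0.24 -0.56  0.03] [ 0.53 -0.5   0.42]
scene -0.5 27402 [ 0.24 -0.5   0.03] [ 0.53 -0.4   0.48]
scene -0.4 13614 [ 0.45 -0.4   0.03] [ 0.53 -0.31  0.48]
scene -0.3 2125 [ 0.59 -0.28  0.03] [ 0.62 -0.26  0.47]
scene -0.2 2386 [ 0.21 -0.13  0.42] [ 0.3  -0.1   0.48]
scene -0.1 6749 [ 0.2  -0.1   0.03] [ 0.62 -0.    0.48]
scene -0.0 864 [0.2  0.   0.03] [0.62 0.08 0.28]
scene 0.1 0  
scene 0.2 266 [0.54 0.22 0.03] [0.62 0.3  0.05]
scene 0.3 531 [0.27 0.3  0.03] [0.62 0.4  0.12]
from [ 0.2806 -0.5578  0.2444] 26.69
[0.0377, -0.0256, -0.0001, 0, 0, np.float64(-6.59), 1]
[0.0403, -0.
[... 243 characters left out ...]
4(-6.59), 1]
[0.0453, 0.0043, -0.0001, 0, 0, np.float64(-6.59), 1]
[0.0445, 0.0094, -0.0, 0, 0, np.float64(-6.59), 1]
[0.0431, 0.0145, -0.0001, 0, 0, np.float64(-6.59), 1]
[0.0416, -0.0098, 0.0045, 0, 0, np.float64(-6.56), 1]
[0.0425, -0.005, 0.0045, 0, 0, np.float64(-6.56), 1]
[0.0428, -0.0001, 0.0045, 0, 0, np.float64(-6.56), 1]
[0.0425, 0.0048, 0.0045, 0, 0, np.float64(-6.56), 1]
[0.0417, 0.0096, 0.0045, 0, 0, np.float64(-6.56), 1]
[0.0403, 0.0143, 0.0045, 0, 0, np.float64(-6.56), 1]
[0.0384, 0.0188, 0.0045, 0, 0, np.float64(-6.56), 1]
[0.036, 0.023, 0.0045, 0, 0, np.float64(-6.56), 1]
[0.0332, 0.027, 0.0045, 0, 0, np.float64(-6.56), 1]
[0.0298, 0.0306, 0.0045, 0, 0, np.float64(-6.56), 1]
```

```bash
sed -i 's/w=round(-dy,2)/w=round(float(-dy),1)/; s/ts=np.round(\(.*\),4); w/ts=np.round(\1,3); w/' p.py; python3 -c "
from p import *
plan([(.39,-.2,.245,86,9),(.411,.222,.20,151.6,10)],1)"
```

```text
from [ 0.2806 -0.5578  0.2444] 26.69
[0.029, -0.03, -0.0, 0, 0, -6.6, 1]
[0.032, -0.027, -0.0, 0, 0, -6.6, 1]
[0.035, -0.023, -0.0, 0, 0, -6.6, 1]
[0.037, -0.018, -0.0, 0, 0, -6.6, 1]
[0.039, -0.014, -0.0, 0, 0, -6.6, 1]
[0.04, -0.01, -0.0, 0, 0, -6.6, 1]
[0.041, -0.005, -0.0, 0, 0, -6.6, 1]
[0.042, 0.0, -0.0, 0, 0, -6.6, 1]
[0.041, 0.005, -0.001, 0, 0, -6.5, 1]
[0.042, -0.001, 0.005, 0, 0, -6.6, 1]
[0.042, 0.004, 0.004, 0, 0, -6.6, 1]
[0.041, 0.009, 0.005, 0, 0, -6.6, 1]
[0.04, 0.014, 0.004, 0, 0, -6.5, 1]
[0.038, 0.018, 0.005, 0, 0, -6.6, 1]
[0.036, 0.022, 0.004, 0, 0, -6.5, 1]
[0.033, 0.026, 0.005, 0, 0, -6.6, 1]
[0.03, 0.03, 0.004, 0, 0, -6.5, 1]
[0.027, 0.033, 0.005, 0, 0, -6.6, 1]
[0.023, 0.036, 0.004, 0, 0, -6.5, 1]
```

{"op": "drive_tool", "data": {"plan": [[0.029, -0.03, 0, 0, 0, -6.6, 1], [0.032, -0.027, 0, 0, 0, -6.6, 1], [0.035, -0.023, 0, 0, 0, -6.6, 1], [0.037, -0.018, 0, 0, 0, -6.6, 1], [0.039, -0.014, 0, 0, 0, -6.6, 1], [0.04, -0.01, 0, 0, 0, -6.6, 1], [0.041, -0.005, 0, 0, 0, -6.6, 1], [0.042, 0, 0, 0, 0, -6.6, 1], [0.041, 0.005, 0, 0, 0, -6.5, 1]]}}

```text
t: 1.0
tcp_pos: [0.3901, -0.199, 0.2451]
tool_rot: [0.73, 0.683, 0.0, -0.0]
force: [0.2, -0.5, 0.1]
finger_gap: 1.001
gripper_force: 0.0
```

{"op": "drive_tool", "data": {"plan": [[0.042, -0.001, 0.005, 0, 0, -6.6, 1], [0.042, 0.004, 0.004, 0, 0, -6.6, 1], [0.041, 0.009, 0.005, 0, 0, -6.6, 1], [0.04, 0.014, 0.004, 0, 0, -6.5, 1], [0.038, 0.018, 0.005, 0, 0, -6.6, 1], [0.036, 0.022, 0.004, 0, 0, -6.5, 1], [0.033, 0.026, 0.005, 0, 0, -6.6, 1], [0.03, 0.03, 0.004, 0, 0, -6.5, 1], [0.027, 0.033, 0.005, 0, 0, -6.6, 1], [0.023, 0.036, 0.004, 0, 0, -6.5, 1]]}}

```text
t: 2.0
tcp_pos: [0.4104, 0.223, 0.1999]
tool_rot: [0.243, 0.97, -0.0, -0.0]
force: [-0.1, -0.6, -0.1]
finger_gap: 1.003
gripper_force: 0.0
```

{"op": "drive_tool", "data": {"plan": [[0, 0, 0, 0, 0, 0, 1], [0, 0, 0, 0, 0, 0, 1]]}}

```text
t: 2.2
tcp_pos: [0.4102, 0.2218, 0.1999]
tool_rot: [0.244, 0.97, -0.0, -0.0]
force: [0.2, -1.0, -0.6]
finger_gap: 1.003
gripper_force: 0.0
```

```bash
cat > w.py <<'E'
from p import *
def wrist():
    s=manip.sense(); d=manip.snapshot("wrist"); T=np.eye(4); T[:3,:3]=R.from_quat(s["tool_rot"]).as_matrix(); T[:3,3]=s["tcp_pos"]
    return s,d,cloud(d,T@np.array(d["mount"]))
E
python3 - <<'E'
from w import *
s,d,P=wrist(); save("w1.png",d["image"]); np.savez("w1.npz",P=P,im=d["image"],z=d["z_map"])
print(np.round(s["tcp_pos"],4),s["force"],np.array(d["mount"]).round(3))
g=(d["z_map"]>0)&(P[...,2]>.012)&(P[...,2]<.03)&(abs(P[...,0]-.404)<.13)&(abs(P[...,1]-.226)<.1)
n,l,st,c=cv2.connectedComponentsWithStats(g.astype(np.uint8)); i=1+np.argmax(st[1:,4]); p=P[l==i]
r=cv2.minAreaRect((p[:,:2]*1000).astype(np.float32)); print(len(p),r,cv2.boxPoints(r),p[:,2].max())
E
```

```text
[0.4102 0.2218 0.1999] [ 0.17047676 -0.96039084 -0.55918977] [[-0.     0.95   0.312  0.079]
 [ 1.     0.001 -0.002  0.001]
 [-0.002  0.312 -0.95  -0.128]
 [ 0.     0.     0.     1.   ]]
3555 ((406.4203796386719, 226.39137268066406), (21.72981834411621, 220.12286376953125), 61.663692474365234) [[304.3899  269.06854]
 [498.1369  164.58812]
 [508.45087 183.7142 ]
 [314.70386 288.19464]] 0.02332767788535267
```

View pics/w1.png

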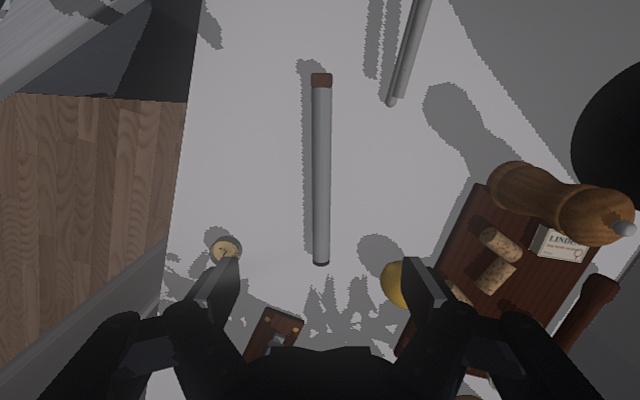

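The wrist view shows the muddler centred under the gripper, from the block at (321,75) to the tip at (321,263). Nothing lies within finger reach, so I'm descending.

{"op": "drive_tool", "data": {"plan": [[-0.002, 0, 0.04, 0, 0, 0, 1], [0, 0, 0.04, 0, 0, 0, 1], [0, 0, 0.04, 0, 0, 0, 0.3], [0, 0, 0.03, 0, 0, 0, 0], [0, 0, 0.02, 0, 0, 0, 0], [0, 0, 0.006, 0, 0, 0, 0], [0, 0, 0.004, 0, 0, 0, 0], [0, 0, 0.002, 0, 0, 0, 0], [0, 0, 0, 0, 0, 0, 0]]}}

```text
t: 3.15
tcp_pos: [0.4133, 0.2201, 0.0191]
tool_rot: [0.246, 0.969, 0.0, 0.001]
force: [0.1, 0.9, -0.1]
finger_gap: 0.501
gripper_force: 0.0
```

{"op": "drive_tool", "data": {"plan": [[0, 0, 0, 0, 0, 0, -1], [0, 0, 0, 0, 0, 0, -1], [0, 0, 0, 0, 0, 0, -1], [0, 0, 0, 0, 0, 0, -1], [0, 0, 0, 0, 0, 0, -1], [0, 0, 0, 0, 0, 0, -1]], "newtons": 60}}

```text
t: 3.75
tcp_pos: [0.4132, 0.2205, 0.0194]
tool_rot: [0.245, 0.969, 0.0, 0.001]
force: [0.0, -1.1, 5.7]
finger_gap: 0.23
gripper_force: 58.5
```

{"op": "drive_tool", "data": {"plan": [[0, 0, -0.005, 0, 0, 0, -1], [0, 0, -0.02, 0, 0, 0, -1], [0, 0, -0.04, 0, 0, 0, -1], [0, 0, -0.04, 0, 0, 0, -1], [0, 0, -0.03, 0, 0, 0, -1], [0, 0, 0, 0, 0, 0, -1], [0, 0, 0, 0, 0, 0, -1]]}}

```text
t: 4.45
tcp_pos: [0.4124, 0.2203, 0.1538]
tool_rot: [0.245, 0.969, 0.0, 0.001]
force: [-0.3, -0.1, -1.9]
finger_gap: 0.235
gripper_force: 59.0
```

```bash
cat >> w.py <<'E'
def held():
    s,d,P=wrist(); T=R.from_quat(s["tool_rot"]).as_matrix(); Q=(P-s["tcp_pos"])@T   # tool frame
    m=(d["z_map"]>0)&(abs(Q[...,1])<.016)&(abs(Q[...,2]+.0)<.03)&(abs(Q[...,0])<.16)
    m&=Q[...,0]>.0
    n,l,st,c=cv2.connectedComponentsWithStats(m.astype(np.uint8)); i=1+np.argmax(st[1:,4]); q=Q[l==i]
    print("tcp",np.round(s["tcp_pos"],4),"f",np.round(s["force"],2),"n",len(q),"x range",q[:,0].min(),np.percentile(q[:,0],[99,99.9]))
    for x0 in np.arange(.02,.14,.02):
        a=q[(q[:,0]>x0)&(q[:,0]<x0+.02)]
        if len(a)>20: print(round(x0+.01,3),len(a),"y mid",np.round(np.percentile(a[:,1],[1,99]),4),"z top",round(np.percentile(a[:,2],3),4))
    return s,d,P,Q
E
python3 -c "
from w import *
s,d,P,Q=held(); save('w2.png',d['image'])"
```

```text
tcp [0.4124 0.2203 0.1538] f [-0.3  -0.07 -1.95] n 13727 x range 2.422014851645977e-06 [0.11740981 0.11842106]
0.03 1602 y mid [-0.0093  0.0119] z top -0.0018
0.05 1854 y mid [-0.0093  0.0121] z top -0.0019
0.07 2149 y mid [-0.0093  0.0121] z top -0.002
0.09 2479 y mid [-0.0091  0.0121] z top -0.0021
0.11 2868 y mid [-0.0091  0.0123] z top -0.0025
```

View pics/w2.png

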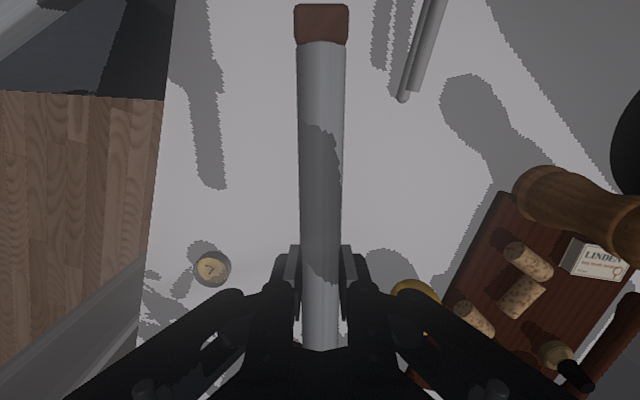

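The muddler is held straight, with the block at the top of the view around (321,25). Its back end is at tool x +0.1185, so the grip is 8.5 mm tipward of mid-length and the axis is 9 mm below the TCP.

```bash
python3 -c "
from p import *
plan([(.5946,.0344,.155,126.97,8)],-1)"
```

```text
from [0.4117 0.2201 0.1529] 151.6
[-0.031, -0.01, -0.0, 0, 0, 3.1, -1]
[-0.032, -0.008, -0.0, 0, 0, 3.1, -1]
[-0.032, -0.006, -0.0, 0, 0, 3.1, -1]
[-0.032, -0.004, -0.0, 0, 0, 3.1, -1]
[-0.032, -0.003, -0.001, 0, 0, 3.1, -1]
[-0.033, -0.001, -0.0, 0, 0, 3.0, -1]
[-0.033, 0.001, -0.001, 0, 0, 3.1, -1]
[-0.032, 0.003, -0.0, 0, 0, 3.0, -1]
```

{"op": "drive_tool", "data": {"plan": [[-0.031, -0.01, 0, 0, 0, 3.1, -1], [-0.032, -0.008, 0, 0, 0, 3.1, -1], [-0.032, -0.006, 0, 0, 0, 3.1, -1], [-0.032, -0.004, 0, 0, 0, 3.1, -1], [-0.032, -0.003, -0.001, 0, 0, 3.1, -1], [-0.033, -0.001, 0, 0, 0, 3.0, -1], [-0.033, 0.001, -0.001, 0, 0, 3.1, -1], [-0.032, 0.003, 0, 0, 0, 3.0, -1], [0, 0, 0, 0, 0, 0, -1], [0, 0, 0, 0, 0, 0, -1]]}}

```text
t: 5.5
tcp_pos: [0.5942, 0.0341, 0.1527]
tool_rot: [0.447, 0.895, -0.001, -0.003]
force: [-1.1, 0.7, -1.8]
finger_gap: 0.231
gripper_force: 59.0
```

```bash
python3 - <<'E'
from w import *
s,d,P,Q=held(); save("w3.png",d["image"]); X=R.from_quat(s["tool_rot"]).as_matrix(); print("yaw",np.degrees(np.arctan2(X[1,0],X[0,0])))
o=np.array([603.9,22.05])/1000; u=np.array([.6013,-.7990]); v=np.array([.7990,.6013])
def rk(P): return np.stack([(P[...,:2]-o)@u,(P[...,:2]-o)@v,P[...,2]],-1)
K=rk(P); print("tcp in rack",rk(np.array(s["tcp_pos"])))
m=(d["z_map"]>0)&(K[...,2]>.066)&(K[...,2]<.09)&(abs(K[...,0]+.06)<.025)&(abs(K[...,1])<.03)
a=K[m]; print("near clip",len(a),np.percentile(a,[2,50,98],0).round(4))
hi=a[a[:,2]>.076]; print("hi",len(hi),np.percentile(hi,[2,98],0).round(4), "L",np.median(hi[hi[:,1]<0],0),"R",np.median(hi[hi[:,1]>0],0))
t=manip.snapshot("top"); sc=manip.snapshot("scene"); save("t2.png",t["image"]); save("s2.png",sc["image"])
both=np.vstack([cv2.resize(d["image"],(480,300)),cv2.resize(sc["image"][130:290,260:516],(480,300))]); save("both.png",both)
E
```

```text
tcp [0.5942 0.0341 0.1527] f [-1.14  0.74 -1.82] n 13762 x range 2.3792360047860055e-05 [0.1181479  0.11906373]
0.03 1600 y mid [-0.009   0.0122] z top -0.0018
0.05 1840 y mid [-0.009   0.0124] z top -0.0018
0.07 2127 y mid [-0.0089  0.0124] z top -0.002
0.09 2485 y mid [-0.0088  0.0125] z top -0.0021
0.11 2952 y mid [-0.0086  0.0126] z top -0.0025
yaw 126.91758288571624
tcp in rack [-0.01546179 -0.00052411  0.15270448]
near clip 91 [[-0.0655 -0.016   0.0804]
 [-0.0596  0.0176  0.0817]
 [-0.0524  0.0191  0.0831]]
hi 91 [[-0.0655 -0.016   0.0804]
 [-0.0524  0.0191  0.0831]] L [-0.06059404 -0.01534224  0.08165423] R [-0.05888826  0.01822895  0.08165872]
```

View pics/both.png

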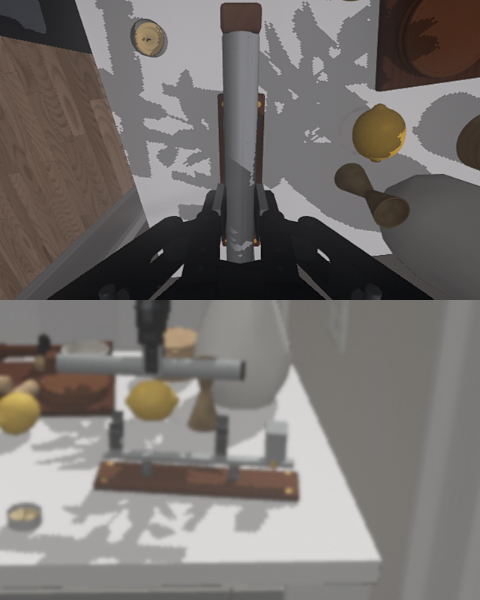

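The wrist view shows the rod over the rack, centred on the near clip to about 0.3 mm. The scene crop shows it level above the clips and pointing at the cup. I'm lowering it to just above contact.

{"op": "drive_tool", "data": {"plan": [[0, 0.0004, 0.02, 0, 0, 0, -1], [0, 0, 0.02, 0, 0, 0, -1], [0, 0, 0.012, 0, 0, 0, -1], [0, 0, 0.006, 0, 0, 0, -1], [0, 0, 0, 0, 0, 0, -1], [0, 0, 0, 0, 0, 0, -1]]}}

```text
t: 6.25
tcp_pos: [0.5962, 0.0349, 0.0978]
tool_rot: [0.446, 0.895, 0.0, 0.0]
force: [-0.0, -0.7, -0.9]
finger_gap: 0.232
gripper_force: 59.0
```

{"op": "drive_tool", "data": {"plan": [[0, 0, 0.002, 0, 0, 0, -1], [0, 0, 0.002, 0, 0, 0, -1], [0, 0, 0.002, 0, 0, 0, -1], [0, 0, 0.002, 0, 0, 0, -1], [0, 0, 0, 0, 0, 0, -1]]}}

```text
t: 6.75
tcp_pos: [0.5956, 0.0348, 0.089]
tool_rot: [0.446, 0.895, -0.0, -0.0]
force: [-0.5, 0.5, -2.2]
finger_gap: 0.232
gripper_force: 59.0
```

{"op": "drive_tool", "data": {"plan": [[0, 0, 0.002, 0, 0, 0, -1], [0, 0, 0.002, 0, 0, 0, -1], [0, 0, 0.002, 0, 0, 0, -1], [0, 0, 0, 0, 0, 0, -1]]}}

```text
t: 7.15
tcp_pos: [0.5956, 0.0346, 0.0834]
tool_rot: [0.446, 0.895, -0.0, -0.0]
force: [-1.8, -1.5, 3.4]
finger_gap: 0.228
gripper_force: 59.5
```

{"op": "drive_tool", "data": {"plan": [[0, -0.0006, 0.001, 0, 0, 0, -1], [0, 0, 0.001, 0, 0, 0, -1], [0, 0, 0.001, 0, 0, 0, -1], [0, 0, 0, 0, 0, 0, -1]]}}

```text
t: 7.55
tcp_pos: [0.5953, 0.0342, 0.0804]
tool_rot: [0.446, 0.895, -0.0, 0.0]
force: [-2.4, -0.4, 4.8]
finger_gap: 0.231
gripper_force: 59.7
```

{"op": "drive_tool", "data": {"plan": [[0, 0, 0.001, 0, 0, 0, -1], [0, 0, 0.001, 0, 0, 0, -1], [0, 0, 0.001, 0, 0, 0, -1], [0, 0, 0, 0, 0, 0, -1]]}}

```text
t: 7.95
tcp_pos: [0.5953, 0.0342, 0.0777]
tool_rot: [0.446, 0.895, -0.0, 0.0]
force: [-2.8, -1.2, 6.6]
finger_gap: 0.227
gripper_force: 59.9
```

{"op": "drive_tool", "data": {"plan": [[0, 0, 0.001, 0, 0, 0, -1], [0, 0, 0.001, 0, 0, 0, -1], [0, 0, 0.001, 0, 0, 0, -1], [0, 0, 0, 0, 0, 0, -1]]}}

```text
t: 8.35
tcp_pos: [0.5954, 0.0342, 0.075]
tool_rot: [0.446, 0.895, -0.0, 0.0]
force: [-2.3, -2.2, 7.9]
finger_gap: 0.233
gripper_force: 60.1
```

{"op": "drive_tool", "data": {"plan": [[0, -0.0006, 0.001, 0, 0, 0, -1], [0, 0, 0.001, 0, 0, 0, -1], [0, 0, 0.001, 0, 0, 0, -1], [0, 0, 0, 0, 0, 0, -1]]}}

```text
t: 8.75
tcp_pos: [0.5957, 0.0341, 0.0726]
tool_rot: [0.446, 0.895, 0.001, 0.001]
force: [-3.2, -0.7, 10.6]
finger_gap: 0.227
gripper_force: 60.4
```

{"op": "drive_tool", "data": {"plan": [[0, 0, 0.001, 0, 0, 0, -1], [0, 0, 0.001, 0, 0, 0, -1], [0, 0, 0, 0, 0, 0, -1]]}}

```text
t: 9.05
tcp_pos: [0.5961, 0.034, 0.0711]
tool_rot: [0.446, 0.895, 0.001, 0.002]
force: [-2.2, -0.1, 12.6]
finger_gap: 0.229
gripper_force: 60.6
```

{"op": "drive_tool", "data": {"plan": [[0, 0, 0.001, 0, 0, 0, -1], [0, 0, 0.001, 0, 0, 0, -1], [0, 0, 0, 0, 0, 0, -1]]}}

```text
t: 9.35
tcp_pos: [0.5963, 0.0339, 0.0691]
tool_rot: [0.446, 0.895, 0.001, 0.002]
force: [-2.4, -1.6, 11.5]
finger_gap: 0.231
gripper_force: 60.6
```

{"op": "drive_tool", "data": {"plan": [[0, 0, 0.001, 0, 0, 0, -1], [0, 0, 0, 0, 0, 0, -1]]}}

```text
t: 9.55
tcp_pos: [0.5964, 0.0337, 0.0681]
tool_rot: [0.446, 0.895, 0.0, 0.002]
force: [-3.0, -0.5, 11.3]
finger_gap: 0.225
gripper_force: 60.5
```

{"op": "drive_tool", "data": {"plan": [[0, 0, 0.001, 0, 0, 0, -1], [0, 0, 0, 0, 0, 0, -1]]}}

```text
t: 9.75
tcp_pos: [0.5964, 0.0336, 0.0669]
tool_rot: [0.446, 0.895, 0.0, 0.002]
force: [-2.6, -2.2, 10.8]
finger_gap: 0.229
gripper_force: 60.4
```

{"op": "drive_tool", "data": {"plan": [[0, 0, 0.001, 0, 0, 0, -1], [0, 0, 0, 0, 0, 0, -1]]}}

```text
t: 9.95
tcp_pos: [0.5964, 0.0335, 0.0656]
tool_rot: [0.446, 0.895, 0.0, 0.002]
force: [-2.5, -1.4, 9.4]
finger_gap: 0.232
gripper_force: 60.2
```

{"op": "drive_tool", "data": {"plan": [[0, 0, 0.001, 0, 0, 0, -1], [0, 0, 0, 0, 0, 0, -1]]}}

```text
t: 10.15
tcp_pos: [0.5958, 0.0336, 0.0638]
tool_rot: [0.446, 0.895, 0.0, 0.001]
force: [-0.4, -1.9, 4.7]
finger_gap: 0.232
gripper_force: 59.9
```

{"op": "drive_tool", "data": {"plan": [[0, 0, 0.001, 0, 0, 0, -1], [0, 0, 0, 0, 0, 0, -1]]}}

```text
t: 10.35
tcp_pos: [0.5958, 0.0336, 0.0626]
tool_rot: [0.446, 0.895, 0.0, 0.001]
force: [-0.9, -3.1, 4.9]
finger_gap: 0.233
gripper_force: 59.9
```

```bash
cat > sc.py <<'E'
from h import *
import sys
s=manip.snapshot("scene"); im=s["image"][140:260,290:450]; save(sys.argv[1],cv2.resize(im,(800,600),interpolation=cv2.INTER_CUBIC))
E
python3 sc.py s3.png
```

```text
(no output)
```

View pics/s3.png

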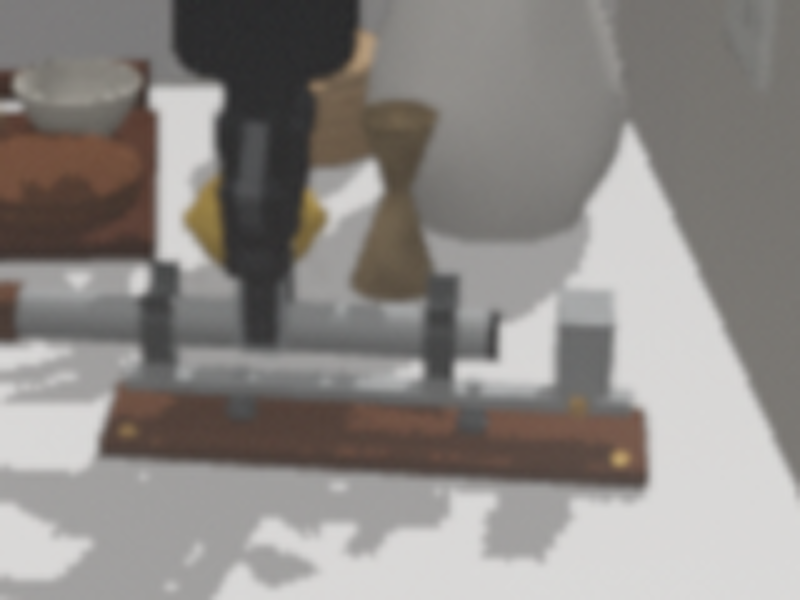

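The picture shows the rod between the jaws of both clips. The tip at (492,335) is short of the cup, whose mouth is near x=560. One snap has been felt (9.4 to 4.7 N), so I'm pressing on for the other.

{"op": "drive_tool", "data": {"plan": [[0, 0, 0.001, 0, 0, 0, -1], [0, 0, 0, 0, 0, 0, -1]]}}

```text
t: 10.6
tcp_pos: [0.5958, 0.0335, 0.0617]
tool_rot: [0.446, 0.895, 0.0, 0.001]
force: [-0.8, -4.0, 6.2]
finger_gap: 0.225
gripper_force: 59.9
```

{"op": "drive_tool", "data": {"plan": [[0, 0, 0.001, 0, 0, 0, -1], [0, 0, 0, 0, 0, 0, -1]]}}

```text
t: 10.8
tcp_pos: [0.5958, 0.0335, 0.0608]
tool_rot: [0.446, 0.895, 0.0, 0.001]
force: [-2.1, -2.3, 6.4]
finger_gap: 0.23
gripper_force: 59.9
```

{"op": "drive_tool", "data": {"plan": [[0, 0, 0.001, 0, 0, 0, -1], [0, 0, 0, 0, 0, 0, -1]]}}

```text
t: 11.0
tcp_pos: [0.5958, 0.0335, 0.0599]
tool_rot: [0.446, 0.895, 0.0, 0.001]
force: [-1.8, -2.1, 7.4]
finger_gap: 0.23
gripper_force: 59.9
```

{"op": "drive_tool", "data": {"plan": [[0, 0, -0.002, 0, 0, 0, -1], [0, 0, -0.002, 0, 0, 0, -1], [0, 0, -0.002, 0, 0, 0, -1], [0, 0, 0, 0, 0, 0, -1]]}}

```text
t: 11.4
tcp_pos: [0.5957, 0.0336, 0.0656]
tool_rot: [0.446, 0.895, 0.0, 0.001]
force: [0.4, -4.1, 4.3]
finger_gap: 0.232
gripper_force: 59.7
```

{"op": "drive_tool", "data": {"plan": [[0, 0, -0.002, 0, 0, 0, -1], [0, 0, -0.001, 0, 0, 0, -1], [0, 0, 0, 0, 0, 0, -1]]}}

```text
t: 11.7
tcp_pos: [0.5956, 0.0336, 0.0684]
tool_rot: [0.446, 0.895, 0.0, 0.001]
force: [1.8, -4.5, 1.2]
finger_gap: 0.229
gripper_force: 59.4
```

```bash
python3 - <<'E'
from w import *
s,d,P,Q=held()
E
python3 sc.py s4.png
```

```text
tcp [0.5956 0.0336 0.0684] f [ 1.76 -4.49  1.25] n 14826 x range 7.322406298702195e-06 [0.11799007 0.11904918]
0.03 1680 y mid [-0.0142  0.0141] z top -0.0068
0.05 2810 y mid [-0.0154  0.0157] z top -0.0111
0.07 2134 y mid [-0.009   0.0123] z top -0.0021
0.09 2486 y mid [-0.009   0.0124] z top -0.0022
0.11 2947 y mid [-0.0089  0.0124] z top -0.0028
```

View pics/s4.png

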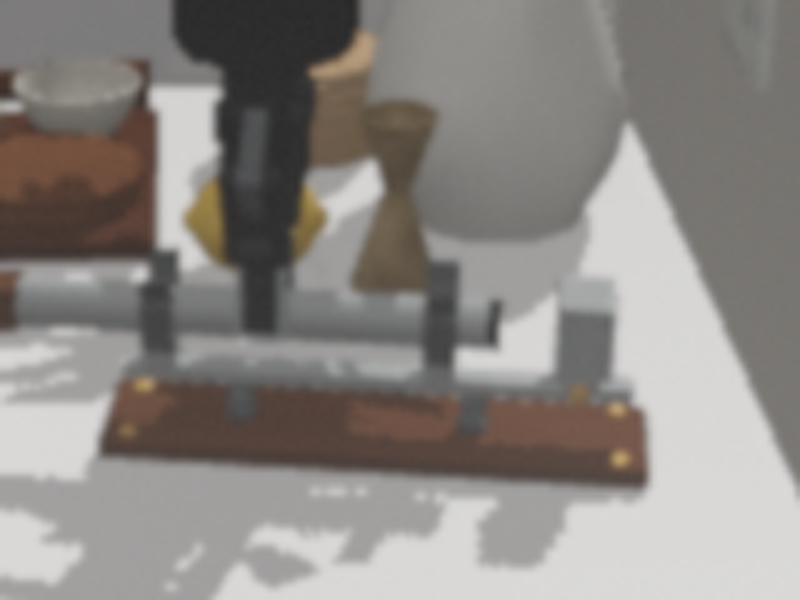

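Both clips hold the rod level, with the tip at (492,320) still outside the cup, and the rail is nearly up. Next I raise the last bit and start the slide.

{"op": "drive_tool", "data": {"plan": [[0, 0, -0.002, 0, 0, 0, -1], [0, 0, 0, 0, 0, 0, -1], [0, 0, 0, 0, 0, 0, -1]]}}

```text
t: 12.1
tcp_pos: [0.5955, 0.0336, 0.0701]
tool_rot: [0.446, 0.895, -0.0, 0.001]
force: [0.4, -4.6, 0.7]
finger_gap: 0.227
gripper_force: 59.4
```

{"op": "drive_tool", "data": {"plan": [[-0.001, 0, 0, 0, 0, 0, -1], [-0.002, 0, 0, 0, 0, 0, -1], [-0.002, 0, 0, 0, 0, 0, -1], [-0.002, 0, 0, 0, 0, 0, -1], [-0.002, 0, 0, 0, 0, 0, -1], [-0.002, 0, 0, 0, 0, 0, -1]]}}

```text
t: 12.7
tcp_pos: [0.5992, 0.0282, 0.0695]
tool_rot: [0.447, 0.895, 0.001, -0.003]
force: [-1.0, 6.4, 1.0]
finger_gap: 0.231
gripper_force: 59.2
```

```bash
cat > r.py <<'E'
from p import *
s=manip.sense(); o=np.array([.6039,.02205]); u=np.array([.6013,-.7990]); v=np.array([.7990,.6013]); q=s["tcp_pos"]; f=s["force"]
print("t",s["t"],"tcp rack x,y,z mm",((q[:2]-o)@u*1e3).round(1),((q[:2]-o)@v*1e3).round(1),(q[2]*1e3).round(1),"tip",((q[:2]-o)@u*1e3+101.5).round(1),"F u,v,z",(f[:2]@u).round(1),(f[:2]@v).round(1),f[2].round(1))
E
python3 r.py
```

```text
t 12.7 tcp rack x,y,z mm -7.8 -0.1 69.5 tip 93.7 F u,v,z -5.7 3.1 1.0
```

{"op": "drive_tool", "data": {"plan": [[-0.002, 0, 0, 0, 0, 0, -1], [-0.002, 0, 0, 0, 0, 0, -1], [-0.002, 0, 0, 0, 0, 0, -1], [-0.002, 0, 0, 0, 0, 0, -1], [-0.002, 0, 0, 0, 0, 0, -1], [-0.002, 0, 0, 0, 0, 0, -1]]}}

```text
t: 13.3
tcp_pos: [0.6063, 0.0188, 0.0694]
tool_rot: [0.447, 0.895, 0.001, -0.003]
force: [-0.4, 7.4, 0.7]
finger_gap: 0.23
gripper_force: 59.2
```

```bash
python3 r.py
```

```text
t 13.3 tcp rack x,y,z mm 4.1 -0.1 69.4 tip 105.6 F u,v,z -6.2 4.1 0.7
```

{"op": "drive_tool", "data": {"plan": [[-0.002, 0, 0, 0, 0, 0, -1], [-0.002, 0, 0, 0, 0, 0, -1], [-0.002, 0, 0, 0, 0, 0, -1], [0, 0, 0, 0, 0, 0, -1]]}}

```text
t: 13.7
tcp_pos: [0.6101, 0.0137, 0.0694]
tool_rot: [0.447, 0.895, 0.001, -0.003]
force: [0.1, 5.4, 1.5]
finger_gap: 0.228
gripper_force: 59.2
```

```bash
python3 r.py
```

```text
t 13.7 tcp rack x,y,z mm 10.4 -0.1 69.4 tip 111.9 F u,v,z -4.2 3.3 1.5
```

{"op": "drive_tool", "data": {"plan": [[-0.001, 0.0004, 0, 0, 0, 0, -1], [-0.001, 0, 0, 0, 0, 0, -1], [-0.001, 0, 0, 0, 0, 0, -1], [-0.001, 0, 0, 0, 0, 0, -1], [-0.001, 0, 0, 0, 0, 0, -1], [-0.001, 0, 0, 0, 0, 0, -1], [-0.001, 0, 0, 0, 0, 0, -1], [-0.001, 0, 0, 0, 0, 0, -1]]}}

```text
t: 14.5
tcp_pos: [0.6143, 0.0081, 0.0692]
tool_rot: [0.447, 0.895, 0.001, -0.004]
force: [-1.8, 6.2, 1.2]
finger_gap: 0.229
gripper_force: 59.3
```

```bash
python3 r.py
```

```text
t 14.5 tcp rack x,y,z mm 17.4 -0.1 69.2 tip 118.9 F u,v,z -6.0 2.3 1.2
```

{"op": "drive_tool", "data": {"plan": [[-0.001, 0, 0, 0, 0, 0, -1], [-0.001, 0, 0, 0, 0, 0, -1]]}}

```text
t: 14.7
tcp_pos: [0.6155, 0.0065, 0.0692]
tool_rot: [0.447, 0.895, 0.001, -0.004]
force: [-2.8, 6.1, 1.6]
finger_gap: 0.23
gripper_force: 59.3
```

```bash
python3 r.py
```

```text
t 14.7 tcp rack x,y,z mm 19.4 -0.1 69.2 tip 120.9 F u,v,z -6.5 1.5 1.6
```

{"op": "drive_tool", "data": {"plan": [[-0.001, 0, 0, 0, 0, 0, -1], [-0.001, 0, 0, 0, 0, 0, -1]]}}

```text
t: 14.9
tcp_pos: [0.6167, 0.0049, 0.0692]
tool_rot: [0.447, 0.895, 0.001, -0.004]
force: [-3.1, 6.6, 1.1]
finger_gap: 0.231
gripper_force: 59.3
```

```bash
python3 r.py
```

```text
t 14.9 tcp rack x,y,z mm 21.4 -0.1 69.2 tip 122.9 F u,v,z -7.2 1.5 1.1
```

{"op": "drive_tool", "data": {"plan": [[-0.001, 0, 0, 0, 0, 0, -1], [-0.001, 0, 0, 0, 0, 0, -1]]}}

```text
t: 15.1
tcp_pos: [0.6179, 0.0033, 0.0692]
tool_rot: [0.447, 0.895, 0.001, -0.004]
force: [-2.0, 6.9, 1.0]
finger_gap: 0.231
gripper_force: 59.3
```

```bash
python3 r.py
```

```text
t 15.1 tcp rack x,y,z mm 23.4 -0.1 69.2 tip 124.9 F u,v,z -6.7 2.5 1.0
```

{"op": "drive_tool", "data": {"plan": [[-0.001, 0, 0, 0, 0, 0, -1], [-0.001, 0, 0, 0, 0, 0, -1]]}}

```text
t: 15.3
tcp_pos: [0.619, 0.0018, 0.0692]
tool_rot: [0.447, 0.895, 0.001, -0.004]
force: [-1.7, 7.4, 1.4]
finger_gap: 0.232
gripper_force: 59.3
```

```bash
python3 r.py
```

```text
t 15.3 tcp rack x,y,z mm 25.3 -0.1 69.2 tip 126.8 F u,v,z -6.9 3.1 1.4
```

{"op": "drive_tool", "data": {"plan": [[-0.001, 0, 0, 0, 0, 0, -1], [-0.001, 0, 0, 0, 0, 0, -1]]}}

```text
t: 15.5
tcp_pos: [0.6201, 0.0003, 0.0691]
tool_rot: [0.447, 0.895, 0.001, -0.005]
force: [-2.6, 7.5, 1.8]
finger_gap: 0.23
gripper_force: 59.3
```

```bash
python3 r.py
```

```text
t 15.5 tcp rack x,y,z mm 27.1 -0.1 69.1 tip 128.6 F u,v,z -7.5 2.4 1.8
```

{"op": "drive_tool", "data": {"plan": [[-0.001, 0, 0, 0, 0, 0, -1], [-0.001, 0, 0, 0, 0, 0, -1]]}}

```text
t: 15.7
tcp_pos: [0.6204, -0.0001, 0.0689]
tool_rot: [0.447, 0.895, 0.001, -0.006]
force: [-3.7, 11.3, 1.2]
finger_gap: 0.229
gripper_force: 59.2
```

```bash
python3 r.py; python3 sc.py s5.png
```

```text
t 15.7 tcp rack x,y,z mm 27.7 -0.1 68.9 tip 129.2 F u,v,z -11.3 3.9 1.2
```

View pics/s5.png

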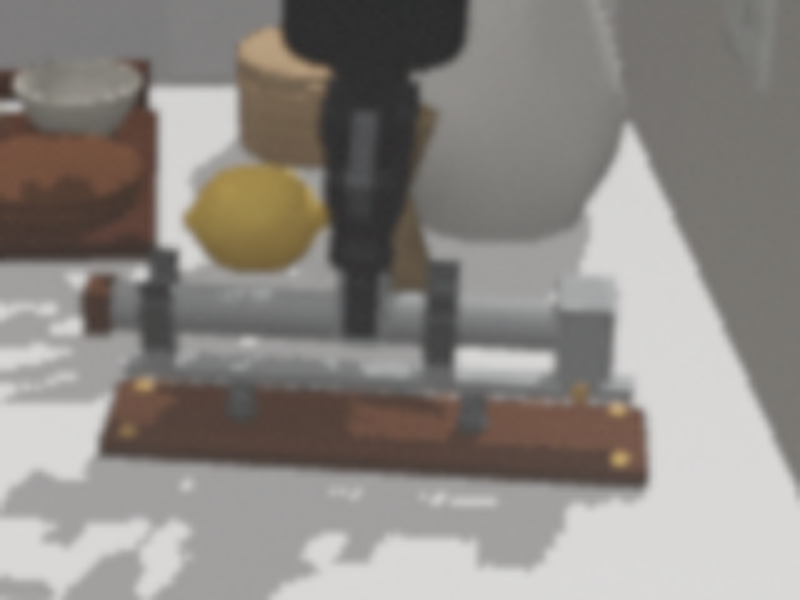

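The slide has ended: travel stalled, the force rose from 7 to 11 N, and the tip is inside the cup at (560,320). I'm easing off the push before releasing.

{"op": "drive_tool", "data": {"plan": [[0.001, 0, 0, 0, 0, 0, -1], [0.001, 0, 0, 0, 0, 0, -1], [0.001, 0, 0, 0, 0, 0, -1], [0, 0, 0, 0, 0, 0, -1]]}}

```text
t: 16.15
tcp_pos: [0.6204, -0.0, 0.0694]
tool_rot: [0.446, 0.895, 0.0, -0.003]
force: [-2.4, 6.3, 0.3]
finger_gap: 0.228
gripper_force: 59.2
```

```bash
python3 r.py
```

```text
t 16.15 tcp rack x,y,z mm 27.6 -0.1 69.4 tip 129.1 F u,v,z -6.4 1.9 0.3
```

{"op": "drive_tool", "data": {"plan": [[0.001, 0, 0, 0, 0, 0, -1], [0.001, 0, 0, 0, 0, 0, -1], [0, 0, 0, 0, 0, 0, -1], [0, 0, 0, 0, 0, 0, -0.3], [0, 0, 0, 0, 0, 0, -0.1], [0, 0, 0, 0, 0, 0, -0.1], [0, 0, 0, 0, 0, 0, -0.1], [0, 0, 0, 0, 0, 0, -0.1]]}}

```text
t: 16.95
tcp_pos: [0.622, -0.0013, 0.0704]
tool_rot: [0.446, 0.895, 0.0, 0.0]
force: [-0.4, -0.6, -0.3]
finger_gap: 0.452
gripper_force: 0.0
```

{"op": "drive_tool", "data": {"plan": [[0, 0, -0.005, 0, 0, 0, -0.1], [0, 0, -0.015, 0, 0, 0, -0.1], [0, 0, -0.03, 0, 0, 0, -0.1], [0, 0, -0.04, 0, 0, 0, -0.1], [0, 0, -0.04, 0, 0, 0, -0.1], [0, 0, 0, 0, 0, 0, -0.1], [0, 0, 0, 0, 0, 0, -0.1]]}}

```text
t: 17.65
tcp_pos: [0.6224, -0.0009, 0.2027]
tool_rot: [0.446, 0.895, 0.001, 0.002]
force: [0.3, 0.0, -0.3]
finger_gap: 0.45
gripper_force: 0.0
```

```bash
python3 r.py; python3 sc.py s6.png; python3 - <<'E'
from w import *
s,d,P=wrist(); np.savez("w9.npz",P=P,z=d["z_map"],im=d["image"])
o=np.array([.6039,.02205]); u=np.array([.6013,-.7990]); v=np.array([.7990,.6013])
K=np.stack([(P[...,:2]-o)@u,(P[...,:2]-o)@v,P[...,2]],-1)
m=(d["z_map"]>0)&(abs(K[...,1])<.014)&(K[...,2]>.055)&(K[...,2]<.079)&(K[...,0]<.1)&(K[...,0]>-.15); a=K[m]
print("rod end",np.percentile(a[:,0],[.2,1]))
for x in np.arange(-.09,.1,.02):
    b=a[abs(a[:,0]-x)<.008]
    if len(b)>30: print(round(x,2),len(b),"y",np.percentile(b[:,1],[1,99]).round(4),"ztop",np.percentile(b[:,2],97).round(4))
E
```

```text
t 17.65 tcp rack x,y,z mm 29.5 0.9 202.7 tip 131.0 F u,v,z 0.2 0.3 -0.3
rod end [-0.09201668 -0.0905489 ]
-0.09 352 y [-0.0086  0.0122] ztop 0.0731
-0.07 529 y [-0.012   0.0132] ztop 0.0751
-0.05 512 y [-0.0122  0.0133] ztop 0.0761
-0.03 433 y [-0.0089  0.0125] ztop 0.0726
-0.01 396 y [-0.0092  0.0117] ztop 0.0725
0.01 377 y [-0.0095  0.012 ] ztop 0.0722
0.03 341 y [-0.0086  0.0122] ztop 0.0721
0.05 386 y [-0.0128  0.0139] ztop 0.075
0.07 325 y [-0.0125  0.0131] ztop 0.0764
0.09 286 y [-0.0094  0.0118] ztop 0.0719
```

View pics/s6.png

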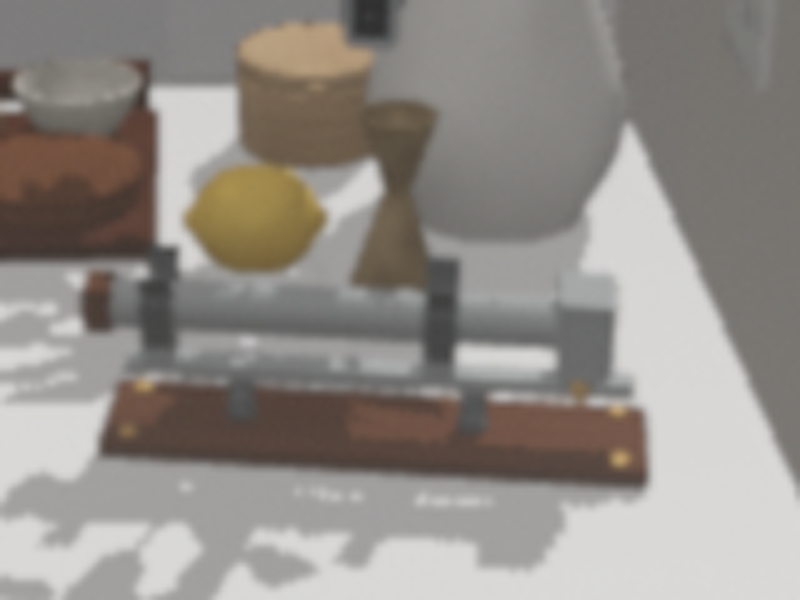

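The muddler sits in both clips with its tip in the cup, and the robot is clear. One last check: cup mouth against tip depth.

```bash
python3 - <<'E'
from w import *
o=np.array([.6039,.02205]); u=np.array([.6013,-.7990]); v=np.array([.7990,.6013])
t=manip.snapshot("top")
for n,P,z in (("wrist",np.load("w9.npz")["P"],np.load("w9.npz")["z"]),("top",cloud(t),t["z_map"]),("top0",np.load("top.npz")["P"],np.load("top.npz")["z"])):
    K=np.stack([(P[...,:2]-o)@u,(P[...,:2]-o)@v,P[...,2]],-1)
    m=(z>0)&(abs(K[...,1])<.012)&(K[...,2]>.0765)&(K[...,2]<.09)&(K[...,0]>.085)&(K[...,0]<.15); a=K[m]
    print(n,len(a),np.percentile(a,[1,5,95,99],0).round(4).tolist() if len(a) else "")
    m=(z>0)&(abs(K[...,1])<.012)&(K[...,2]>.055)&(K[...,2]<.079)&(K[...,0]<-.07)&(K[...,0]>-.2); a=K[m]; print(" rod end",np.percentile(a[:,0],[.5,2]).round(4) if len(a) else "")
E
```

```text
wrist 448 [[0.1088, -0.0114, 0.0766], [0.1095, -0.0103, 0.0768], [0.131, 0.0106, 0.0787], [0.1319, 0.0116, 0.079]]
 rod end [-0.0921 -0.092 ]
top 0 
 rod end [-0.0933 -0.0932]
top0 139 [[0.1082, -0.0118, 0.0766], [0.1086, -0.011, 0.077], [0.1306, 0.011, 0.0802], [0.1315, 0.0119, 0.0815]]
 rod end
```

```bash
python3 -c "
from station import manip
print(manip.sign_off())"
```

```text
the job is handed in; nothing more can be done
None
```

The muddler is snapped into both clips and slid home until it stopped against the button; the gripper is clear, no bystander was seen to move, and the job is handed in (no verdict was returned).

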